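# Post the sample vial into the lab drop box

## Robot

A 7-joint arm with a two-finger parallel gripper is mounted at the origin on the work surface; the furniture and walls round the work are solid. World frame = base frame: x ahead of the robot, y to its left, z up, the work surface at z = 0. Lengths are in m, angles in rad, forces in N, time in s.
With the tool pointing down it reaches from about 0.35 to 0.9 m from the base axis. Payload 7.2 kg.
Tool frame: the origin (TCP) lies midway between the tips of the shut fingers; the grasp point (between the pads) lies 19 mm behind it; z points along the fingers, y is the line along which they close (so a half turn about z gives the same grasp; the last joint's range is limited). The gripper opens to 88 mm and grips with 3 to 60 N. Pads are 20 mm wide; open, the fingers measure 115 mm over their backs; the gripper's body (75 mm by 178 mm) begins 61 mm behind the grasp point.
Start: joints at [-1.276, 0.411, -0.013, 1.596, 0.006, 1.134, -0.082], TCP at [0.222, 0.584, 0.223] pointing down, gripper open.
Joint ranges: [-2.95, 2.95], [-0.29, 1.99], [-1.47, 1.44], [0.14, 2.54], [-1.03, 4.17], [0.13, 1.85], [-2.86, 2.86]. Speed limits (rad/s): [2.39, 2.39, 3.01, 3.01, 3.14, 3.14, 3.14].

## Interface

Orientations are given as a rotation vector (axis times angle).
In Python, from cell import manip gives the robot as it stands. The module is installed in compiled form; this text tells all that it offers.
- The arm moves only by the tool play_rows, never from a script. Its argument "motion" is a list of rows, each a list of 3 entries, a list of its own where there are three numbers: the turn, a rotation vector about the tool's x, y, z in degrees, then the shift along the tool's x, y, z in mm, then the closure in counts, from 0 (fully open) to 255 (shut). A call has 1 to 8 rows; each row is the pose to reach, as a shift and turn from the pose commanded when the call began, along the tool's axes at that moment; what a row does not reach only later rows make up. A row lasts 1/10 s, in which the tool goes at most 50 mm and 8.59 degrees, less where a joint would pass 70% of its speed; a pose out of reach is approached as far as the arm can. A call with a gripper value outside its range is refused whole. The fingers move at their own pace and stop on an object; "newtons" is the grip in N (left out, the last holds). Time passes only in rows, so rows that repeat a pose let the fingers close. It gives the time, the measured TCP pose, the force and the opening at its end, in the units of the state.
- manip.get_obs(): the state, without advancing time (a new reading comes with each control period).
- manip.capture(name): name is "scene" or "top"; returns the picture (400x640x3 uint8, red, green, blue); there is no depth.
- manip.calibration(name): a dict with "mtx" (3x3 intrinsics, pixels), "pose" (4x4, takes a point from camera to world coordinates). Camera axes: x right, y down, z forward; pixel columns grow to the right and rows downward; lengths in m; the calibration is good to about 2 mm. A picture is of the moment at which its call begins. calibration takes no time and is no camera call.
- manip.finish_job(): hands the job in, once; it reports no verdict.
Trained networks look in the newest picture that a camera, given by its name, has taken for a name from the list of things; names that differ only in an ending like _2 or _b are one class to them, and where a whole thing is asked for, a point or a joint stands for the part that bears it (a point fixed in the world has none). Each returns a list of dicts, best first, with "confidence" (0 to 1); they miss things now and then, are a little off and sometimes report something else, mostly with a low value. They report only what shows in the picture. A call takes as long as a camera call. They do not tell look-alikes from the thing itself.
- manip.search_frame(camera, target): "rect" ([centre column, centre row, width, height] in pixels, round what is visible of it).
- manip.tip_of(camera, target): "pixel" ([column, row] in pixels: a listed point, or the origin of a listed thing).
The state is a dict: "clock": time; "joint_pos": joint angles; "joint_velocities": joint speeds; "effort": joint torques, N m; "tcp_pos": TCP position; "tcp_rot": TCP orientation; "contact_force": force on the tool from outside, world axes, zero at the start; "moment": the same for the moment, N m; "gripper_width": opening from 0.0 (shut) to 1.0 (fully open).
Only numpy, scipy, OpenCV 4.12 (cv2) and the standard library are available. Lean on these libraries where they do the work, as an engineer would, in place of code of your own. Each camera call takes 0.05 s, during which the arm holds its last target. There are 200 camera calls.

## Task

Post the clear glass vial with the black cap through the spring flap of the white lab drop box with the blue lid: push it down through the flap with the gripper, rather than dropping it on, until it is wholly inside and the flap has snapped shut behind it. Leave the two dropper bottles standing where they are.

Things in the scene. Friction and masses are not known exactly. Their poses are not given: they have to be found in the camera images.
- vial_center (a point): centre (half-way up) of the sample vial: upright clear glass cylinder with a black screw cap, 25 mm diameter, 61 mm tall, 40 g, loose on the worktable. The cap is its top 18 mm or so, as wide as the body. Best taken by the cap, with the fingers closing along the slot's length: opened to 60 mm they fit in the slot and can follow the vial through it.
- flap_center (a point): middle of the shut flap's upper face, z 145 mm, in the lid slot (46 mm along x, 140 along y) of a fixed hollow white box, 150x200 mm; the yellow rim round the slot tops at 153 mm. Hinged at the slot's +x edge, the flap swings 53 mm down into the box, tilting this point. 1.5-3 N opens it; the vial's weight does not. Let go with its top over 10 mm below the lid (150 mm), a vial falls in; higher, it may wedge.
- red_bottle: white dropper bottle with a red cap and a red band, 27 mm diameter, 62 mm tall, loose, standing on the worktable; origin at the centre of its underside, z up. To be left alone.
- blue_bottle: white dropper bottle with a white cap and a blue band, 27 mm diameter, 68 mm tall, loose, standing on the worktable; origin at the centre of its underside, z up. To be left alone.
Mind the look-alikes: they are no part of the job. Leave any purple or yellow look-alike of the part that bears vial_center alone.

How it is judged:
By the outcome, as a careful person would: the job done as asked, in the order asked, and still so for the second after the job is handed in, with the robot touching nothing.
It also fails if it takes over 40 s, if anything falls off the work surface, if the arm or the gripper's body presses on something with over 40 N, if the wrist force passes 120 N, or if a joint passes its speed limit or range.

## Working session

There is one attempt and no reset: what is moved stays moved. The work goes in short steps, Python scripts to look and compute and a tool call to move; the robot and the scene stay as the last step left them, time stands still between calls to the robot, and variables do not carry over. Pictures are saved under pics/ and viewed, on a budget of 10 in all, crops included, one or two more only if the job needs it, and the job is handed in when it is done.

Besides the shell and the picture viewer there is one more tool, called after ">>>" as name([rows], argument=value, ...), one row to a line, values as JSON. play_rows: Moves the arm, as the interface text tells. Its arguments: {"type":"object","properties":{"motion":{"type":"array","items":{"type":"array"}},"newtons":{"type":"number"}},"required":["motion"]}

```bash
mkdir -p pics; cat > h.py <<'E'
import numpy as np, cv2
from cell import manip
from scipy.spatial.transform import Rotation as R
def save(cam,name,crop=None,s=1):
    im=manip.capture(cam)[:,:,::-1]
    if crop: im=im[crop[1]:crop[3],crop[0]:crop[2]]
    cv2.imwrite('pics/'+name,cv2.resize(im,None,fx=s,fy=s,interpolation=cv2.INTER_CUBIC))
def ray(cam,px):
    c=manip.calibration(cam);P=np.array(c['pose']);d=P[:3,:3]@np.linalg.inv(c['mtx'])@[px[0],px[1],1]
    return P[:3,3],d
def at_z(cam,px,z):
    o,d=ray(cam,px);return o+d*(z-o[2])/d[2]
def proj(cam,p):
    c=manip.calibration(cam);P=np.linalg.inv(np.array(c['pose']));q=np.array(c['mtx'])@(P[:3,:3]@p+P[:3,3]);return q[:2]/q[2]
def tri(a,b):
    (o1,d1),(o2,d2)=ray(*a),ray(*b)
    s=np.linalg.lstsq(np.c_[d1,-d2],o2-o1,rcond=None)[0]
    p,q=o1+s[0]*d1,o2+s[1]*d2
    return (p+q)/2,np.linalg.norm(p-q)
E
python3 - <<'E'
from h import *
np.set_printoptions(precision=3,suppress=True)
save('scene','s1.png');save('top','t1.png')
for t in ['vial_center','flap_center','red_bottle','blue_bottle']:
  for c in ['scene','top']:
    for r in manip.tip_of(c,t): print(t,c,np.round(r['pixel'],1),round(r['confidence'],2),at_z(c,r['pixel'],{'v':.0305,'f':.145}.get(t[0],0)))
o=manip.get_obs();print(o['clock'],o['tcp_pos'],R.from_rotvec(o['tcp_rot']).as_matrix(),o['gripper_width'])
E
```

```text
vial_center scene [310.4 189.4] 0.67 [0.615 0.144 0.031]
vial_center scene [304.7 236.6] 0.64 [0.512 0.032 0.03 ]
vial_center scene [283.1 217.5] 0.56 [0.508 0.108 0.03 ]
vial_center scene [308.2 213.4] 0.52 [0.561 0.083 0.03 ]
vial_center top [270.2 177.2] 0.62 [0.607 0.155 0.03 ]
vial_center top [290.3 197.5] 0.61 [0.552 0.097 0.03 ]
vial_center top [285.3 216.6] 0.5 [0.499 0.108 0.03 ]
vial_center top [308.6 215.4] 0.42 [0.504 0.045 0.03 ]
flap_center scene [398.2 274.3] 0.88 [ 0.527 -0.218  0.145]
flap_center top [414.5 205.8] 0.87 [ 0.528 -0.217  0.145]
red_bottle scene [233.7 203.1] 0.72 [0.457 0.249 0.   ]
red_bottle top [236.7 230.4] 0.67 [0.458 0.247 0.   ]
blue_bottle scene [282.8 176.2] 0.62 [0.61  0.255 0.   ]
blue_bottle top [231.9 180.7] 0.55 [0.599 0.268 0.   ]
0.5 [0.222 0.584 0.223] [[-0.935  0.355  0.   ]
 [ 0.355  0.935 -0.   ]
 [-0.    -0.    -1.   ]] 1.001786590982426
```

View pics/s1.png

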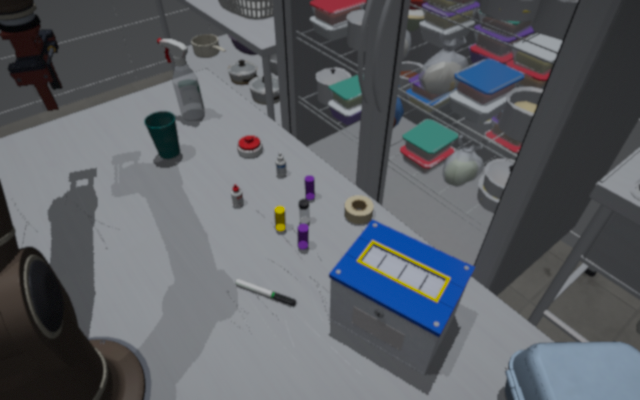

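```bash
python3 - <<'E'
import cv2
a=cv2.imread('pics/s1.png')[150:270,220:370];b=cv2.imread('pics/t1.png')[140:260,210:360]
f=lambda i:cv2.resize(i,None,fx=4,fy=4,interpolation=cv2.INTER_CUBIC)[:480,:]
import numpy as np
cv2.imwrite('pics/c1.png',cv2.resize(np.vstack([f(a),f(b)]),None,fx=.625,fy=.625))
E
```

```text
(no output)
```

View pics/c1.png

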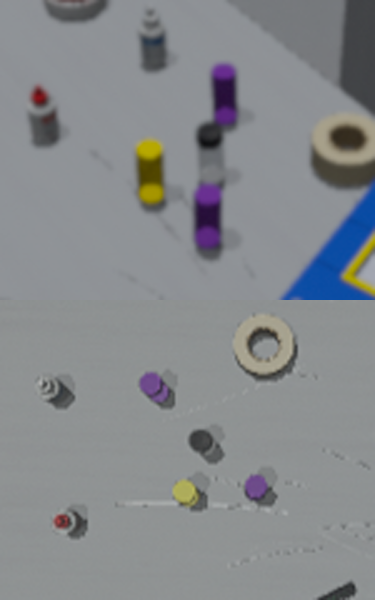

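Candidates (scene px): purple (310,189), purple (304,237), yellow (281,218) and clear glass with black cap (305,211), top view (290,197). Only the last fits the description, and the crop confirms it. I'll measure it and the slot next.

```bash
python3 - <<'E'
from h import *
np.set_printoptions(precision=4,suppress=True)
print('top cam',np.array(manip.calibration('top')['pose'])[:3,3])
b=cv2.imread('pics/t1.png')
# cap: dark blob near (290,197)
g=cv2.resize(b[180:212,276:306],None,fx=8,fy=8,interpolation=cv2.INTER_CUBIC).max(2)
print('dark min',g.min())
m=(g<75).astype(np.uint8);n,l,s,c=cv2.connectedComponentsWithStats(m)
for i in range(1,n):
  if s[i,4]>300:
    px=c[i]/8+[276,180];print(px,s[i]/8,at_z('top',px,.061))
print('tri',tri(('top',(290.3,197.5)),('scene',(308.2,213.4))),tri(('top',(290.4,196.4)),('scene',(304,203))))
hsv=cv2.cvtColor(b,cv2.COLOR_BGR2HSV);m=cv2.inRange(hsv,(20,120,120),(35,255,255));m[:,:350]=0
r=cv2.minAreaRect(cv2.findNonZero(m));print(r)
for p in cv2.boxPoints(r):print(p,at_z('top',p,.153))
print('ctr',at_z('top',r[0],.153))
t=b[140:300,270:500];cv2.imwrite('pics/c2.png',cv2.resize(t,None,fx=3.4,fy=3.4,interpolation=cv2.INTER_CUBIC))
E
```

```text
top cam [0.4487 0.0173 1.0418]
dark min 51
[290.4936 196.4821] [ 10.25   12.5     8.75    8.75  443.125] [0.5515 0.0938 0.061 ]
tri (array([0.5591, 0.0929, 0.0228]), np.float64(0.015512144069112856)) (array([0.554 , 0.0926, 0.0608]), np.float64(0.005406469161931593))
((415.1983642578125, 203.65432739257812), (22.948902130126953, 60.95686721801758), 73.90918731689453)
[382.7337 201.0768] [ 0.5367 -0.1379  0.153 ]
[441.3025 184.182 ] [ 0.5821 -0.2807  0.153 ]
[447.663  206.2318] [ 0.5284 -0.2956  0.153 ]
[389.0942 223.1267] [ 0.4837 -0.1536  0.153 ]
ctr [ 0.5326 -0.2168  0.153 ]
```

View pics/c2.png

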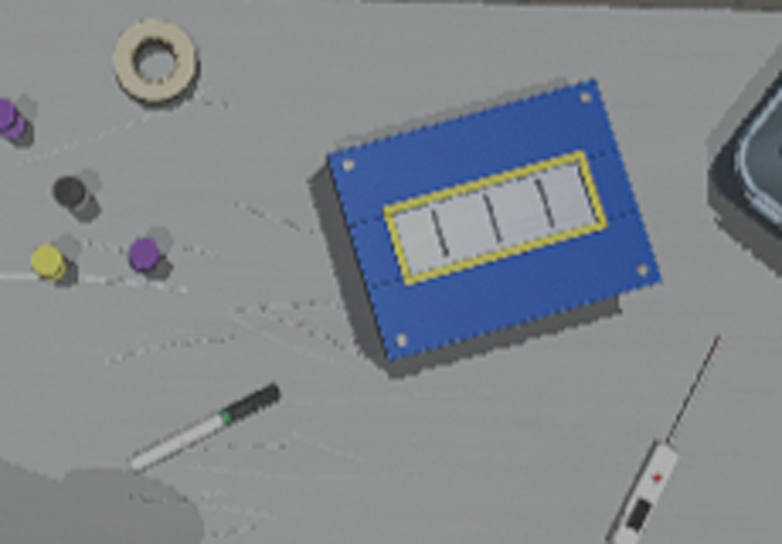

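Only the middle-left black-capped vial fits (crop ≈ (70,191)). The slot's length runs along about (-0.30, 0.95), so the box is yawed about 17.6°. Next move goes above the vial with that yaw.

>>> play_rows([
  [[0,0,-8],[-50,-35,0],0],
  [[0,0,-16],[-90,-63,0],0],
  [[0,0,-24],[-130,-92,0],0],
  [[0,0,-32],[-170,-120,0],0],
  [[0,0,-38.4],[-210,-148,0],0],
  [[0,0,-38.4],[-250,-176,0],0],
  [[0,0,-38.4],[-290,-205,0],0],
  [[0,0,-38.4],[-330,-233,0],0],
], newtons=20)

```text
clock: 1.3
tcp_pos: [0.4458, 0.2515, 0.2231]
tcp_rot: [-0.481, 3.104, 0.001]
contact_force: [1.0, 0.5, -0.2]
gripper_width: 1.0
```

```bash
cat > d.py <<'E'
from h import *
import sys
np.set_printoptions(precision=4,suppress=True)
def delta(t,yaw=17.6):
    o=manip.get_obs();M=R.from_rotvec(o['tcp_rot']);y=np.radians(yaw)
    T=np.c_[[-np.cos(y),-np.sin(y),0],[-np.sin(y),np.cos(y),0],[0,0,-1]]
    print('clock',o['clock'],'tcp',o['tcp_pos'],'w',o['gripper_width'],'F',o['contact_force'])
    print('shift',M.inv().apply(np.array(t)-o['tcp_pos'])*1000,'turn',np.degrees((M.inv()*R.from_matrix(T)).as_rotvec()))
if __name__=='__main__': delta([float(v) for v in sys.argv[1:4]])
E
python3 d.py .5525 .0935 .15
```

```text
clock 1.3 tcp [0.4458 0.2515 0.2231] w 0.9997230365946077 F [ 1.0205  0.5427 -0.166 ]
shift [ -53.7915 -182.9423   73.0262] turn [0.0246 0.0502 0.0105]
```

>>> play_rows([
  [[0,0,0],[-13,-45,18],0],
  [[0,0,0],[-27,-90,36],0],
  [[0,0,0],[-40,-135,55],0],
  [[0,0,0],[-54,-183,73],0],
  [[0,0,0],[-54,-183,73],0],
  [[0,0,0],[-54,-183,73],0],
])

```text
clock: 1.9
tcp_pos: [0.5519, 0.0937, 0.149]
tcp_rot: [0.476, -3.104, 0.001]
contact_force: [-0.4, 0.6, 0.8]
gripper_width: 1.0
```

```bash
python3 - <<'E'
from d import *
delta([.5525,.0935,.15]);delta([.5525,.0935,.033])
save('scene','s2.png',(230,120,390,260),4.5)
save('top','t2.png',(220,120,380,260),4.5)
E
```

```text
clock 1.9 tcp [0.5519 0.0937 0.149 ] w 1.000009390762139 F [-0.4011  0.5885  0.7551]
shift [-0.4986 -0.4005 -1.0124] turn [-0.0124 -0.077  -0.1786]
clock 1.9 tcp [0.5519 0.0937 0.149 ] w 1.000009390762139 F [-0.4011  0.5885  0.7551]
shift [ -0.6558  -0.375  115.9875] turn [-0.0124 -0.077  -0.1786]
```

View pics/s2.png

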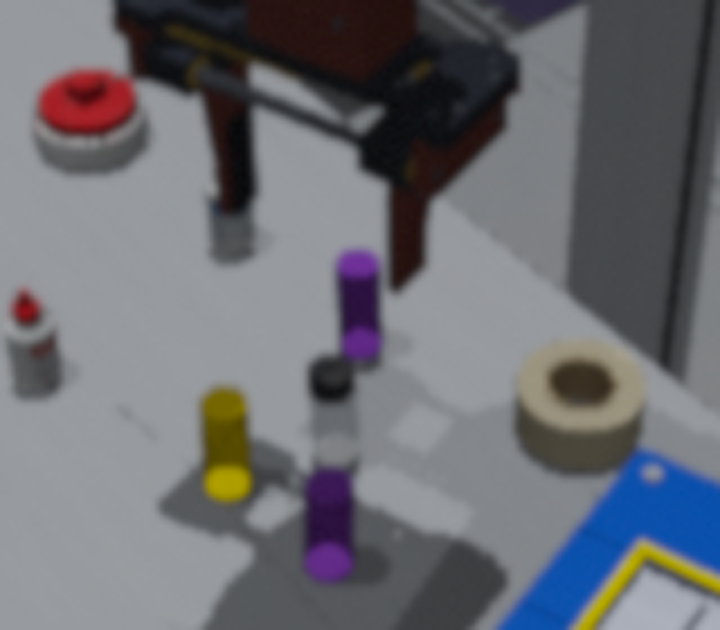

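The view shows the open fingers above and behind the capped vial (cap at crop (331,370)), with purple and yellow clear of the finger line. Quick projection check before descending.

```bash
python3 - <<'E'
from d import *
f=lambda p:(proj('scene',np.array(p))-[230,120])*4.5
print('tcp',f([.5519,.0937,.149]),'tips',f([.5519-.0133,.0937+.042,.149]),f([.5519+.0133,.0937-.042,.149]),'cap',f([.5525,.0935,.061]),f([.5525,.0935,.0]))
print(at_z('scene',(303.5,202),.061))
E
```

```text
tcp [317.9786 242.1978] tips [243.2935 208.726 ] [395.4116 276.9011] cap [324.1606 374.1013] [327.2281 456.6481]
[0.5573 0.0943 0.061 ]
```

>>> play_rows([
  [[0,0,0],[-2,0,35],0],
  [[0,0,0],[-2,0,70],0],
  [[0,0,0],[-2,0,95],0],
  [[0,0,0],[-2,0,116],0],
  [[0,0,0],[-2,0,116],0],
  [[0,0,0],[-2,0,116],255],
  [[0,0,0],[-2,0,116],255],
  [[0,0,0],[-2,0,116],255],
], newtons=20)

```text
clock: 2.8
tcp_pos: [0.5545, 0.0965, 0.0351]
tcp_rot: [-0.481, 3.102, 0.001]
contact_force: [0.3, -0.7, -0.3]
gripper_width: 0.767
```

>>> play_rows([
  [[0,0,0],[0,0,0],255],
  [[0,0,0],[0,0,0],255],
  [[0,0,0],[0,0,0],255],
])

```text
clock: 3.1
tcp_pos: [0.5538, 0.0959, 0.0339]
tcp_rot: [-0.481, 3.104, 0.0]
contact_force: [0.1, 0.2, 0.6]
gripper_width: 0.498
```

>>> play_rows([
  [[0,0,0],[0,0,0],255],
  [[0,0,0],[0,0,0],255],
  [[0,0,0],[0,0,0],255],
  [[0,0,0],[0,0,0],255],
  [[0,0,0],[0,0,-10],255],
  [[0,0,0],[0,0,-30],255],
  [[0,0,0],[0,0,-60],255],
  [[0,0,0],[0,0,-95],255],
])

```text
clock: 3.9
tcp_pos: [0.5529, 0.0957, 0.1295]
tcp_rot: [0.481, -3.103, 0.0]
contact_force: [0.8, -0.2, 0.5]
gripper_width: 0.274
```

>>> play_rows([
  [[0,0,0],[0,0,-40],255],
  [[0,0,0],[0,0,-80],255],
  [[0,0,0],[0,0,-110],255],
  [[0,0,0],[0,0,-110],255],
])

```text
clock: 4.3
tcp_pos: [0.5558, 0.0962, 0.244]
tcp_rot: [-0.479, 3.097, 0.002]
contact_force: [0.3, 0.0, -0.4]
gripper_width: 0.272
```

```bash
python3 - <<'E'
from d import *
delta([.530,-.217,.24])
save('scene','s3.png',(230,60,430,260),3)
E
```

```text
clock 4.3 tcp [0.5558 0.0962 0.244 ] w 0.2724459392675579 F [ 0.2883  0.0088 -0.369 ]
shift [ 119.3133 -290.7248    3.1086] turn [-0.0091  0.4727 -0.008 ]
```

View pics/s3.png

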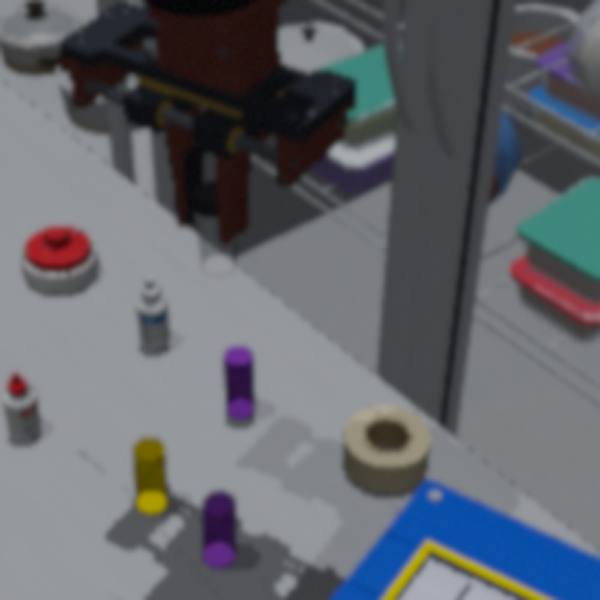

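The vial is held upright between the fingers (crop (210,230)), opening 24 mm; bottles and look-alikes are undisturbed. Next move goes over the slot.

>>> play_rows([
  [[0,0,0],[18,-43,2],255],
  [[0,0,0],[36,-87,2],255],
  [[0,0,0],[53,-130,2],255],
  [[0,0,0],[71,-174,2],255],
  [[0,0,0],[89,-217,2],255],
  [[0,0,0],[107,-260,2],255],
  [[0,0,0],[119,-291,2],255],
  [[0,0,0],[119,-291,2],255],
])

```text
clock: 5.15
tcp_pos: [0.5259, -0.2232, 0.2356]
tcp_rot: [0.468, -3.104, 0.003]
contact_force: [-0.1, 0.1, 0.0]
gripper_width: 0.279
```

>>> play_rows([
  [[0,0,0],[0,0,0],255],
  [[0,0,0],[0,0,20],255],
  [[0,0,0],[0,0,30],255],
  [[0,0,0],[0,0,30],255],
  [[0,0,0],[0,0,30],255],
])

```text
clock: 5.65
tcp_pos: [0.5284, -0.2166, 0.2066]
tcp_rot: [0.483, -3.104, -0.001]
contact_force: [0.5, -0.1, 0.1]
gripper_width: 0.27
```

```bash
python3 - <<'E'
from d import *
delta([.530,-.217,.2])
b=cv2.imread('pics/s1.png');hsv=cv2.cvtColor(b,cv2.COLOR_BGR2HSV);m=cv2.inRange(hsv,(20,110,110),(35,255,255));m[:,:340]=0
r=cv2.convexHull(cv2.findNonZero(m));q=cv2.approxPolyDP(r,4,True)[:,0]
for p in q: print(p,at_z('scene',p,.153))
save('scene','s4.png',(310,160,480,320),4)
print('slot centre',(proj('scene',np.array([.53,-.217,.15]))-[310,160])*4)
save('top','t4.png',(340,130,500,260),4)
E
```

```text
clock 5.65 tcp [ 0.5284 -0.2166  0.2066] w 0.2704893628895865 F [ 0.4754 -0.0845  0.0972]
shift [-1.3602 -0.9037  6.5838] turn [ 0.0314 -0.03    0.0872]
[449 279] [ 0.582  -0.2819  0.153 ]
[435 301] [ 0.5304 -0.2957  0.153 ]
[358 259] [ 0.4909 -0.1542  0.153 ]
[373 241] [ 0.54   -0.1407  0.153 ]
slot centre [357.4517 445.5655]
```

View pics/s4.png

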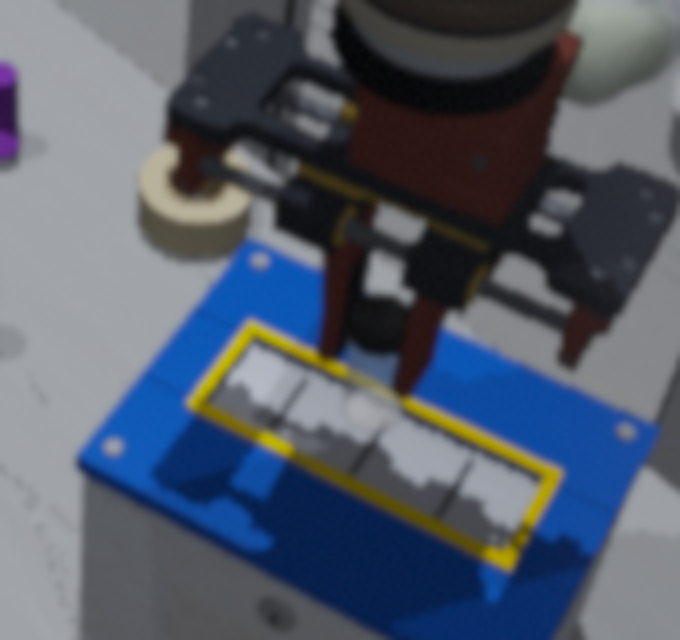

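The vial is upright over the middle of the slot, its bottom seen at crop (365,405). The rim estimates give a centre of x ≈ 0.530–0.534. Pushing down while watching force.

>>> play_rows([
  [[0,0,0],[-2,-1,6],255],
  [[0,0,0],[-2,-1,14],255],
  [[0,0,0],[-2,-1,22],255],
  [[0,0,0],[-2,-1,28],255],
  [[0,0,0],[-2,-1,34],255],
  [[0,0,0],[-2,-1,40],255],
  [[0,0,0],[-2,-1,45],255],
], newtons=30)

```text
clock: 6.45
tcp_pos: [0.5306, -0.218, 0.1613]
tcp_rot: [-0.481, 3.104, -0.0]
contact_force: [-0.3, 0.3, 2.9]
gripper_width: 0.276
```

Flap opening at 2.9 N, as expected. Continue.

>>> play_rows([
  [[0,0,0],[0,0,8],255],
  [[0,0,0],[0,0,16],255],
  [[0,0,0],[0,0,24],255],
  [[0,0,0],[0,0,30],255],
  [[0,0,0],[0,0,30],255],
])

```text
clock: 6.95
tcp_pos: [0.5296, -0.2176, 0.1303]
tcp_rot: [0.481, -3.102, -0.001]
contact_force: [-1.4, -0.2, -0.7]
gripper_width: 0.272
```

```bash
python3 - <<'E'
from d import *
delta([.5305,-.217,.096])
save('scene','s5.png',(310,160,480,320),4)
E
```

```text
clock 6.95 tcp [ 0.5296 -0.2176  0.1303] w 0.271903040913475 F [-1.4247 -0.2169 -0.6571]
shift [-1.0817  0.3233 34.2786] turn [ 0.0624 -0.1195  0.0117]
```

View pics/s5.png

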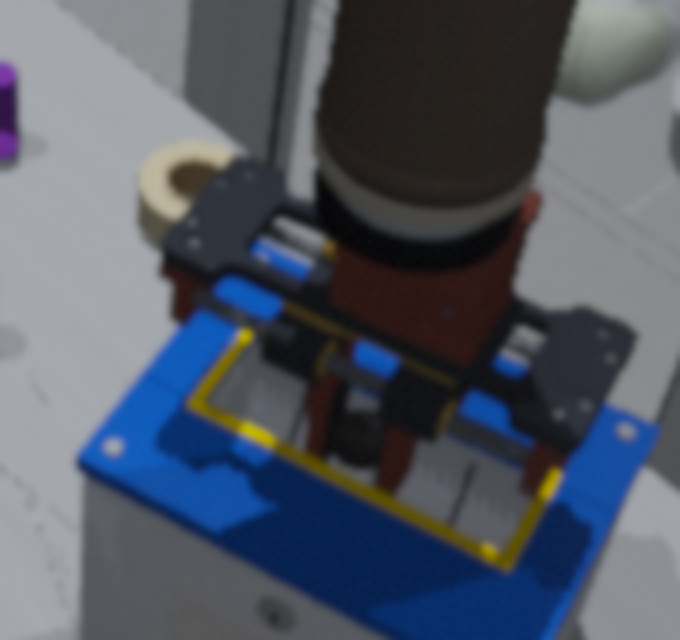

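The flap is swung down and the vial is in the slot between the fingers (cap at crop (355,435)), clear of the rim. I'll go deeper, then release to about 55 mm opening.

>>> play_rows([
  [[0,0,0],[0,0,10],255],
  [[0,0,0],[0,0,20],255],
  [[0,0,0],[0,0,30],255],
  [[0,0,0],[0,0,36],255],
  [[0,0,0],[0,0,36],255],
  [[0,0,0],[0,0,36],255],
])

```text
clock: 7.6
tcp_pos: [0.5301, -0.2177, 0.0952]
tcp_rot: [0.481, -3.103, -0.001]
contact_force: [-1.6, -0.4, -1.7]
gripper_width: 0.272
```

>>> play_rows([
  [[0,0,0],[0,0,0],90],
  [[0,0,0],[0,0,0],90],
  [[0,0,0],[0,0,0],90],
  [[0,0,0],[0,0,0],90],
  [[0,0,0],[0,0,0],90],
  [[0,0,0],[0,0,0],90],
  [[0,0,0],[0,0,0],90],
  [[0,0,0],[0,0,0],90],
])

```text
clock: 8.4
tcp_pos: [0.5306, -0.2178, 0.0957]
tcp_rot: [-0.481, 3.104, -0.0]
contact_force: [-0.9, -0.1, 0.4]
gripper_width: 0.65
```

```bash
python3 - <<'E'
from d import *
delta([.5305,-.217,.25])
save('scene','s6.png',(310,160,480,320),4)
E
```

```text
clock 8.4 tcp [ 0.5306 -0.2178  0.0957] w 0.650060336334678 F [-0.8848 -0.0771  0.3626]
shift [  -0.1735    0.8052 -154.3165] turn [-0.0038  0.01    0.0115]
```

View pics/s6.png

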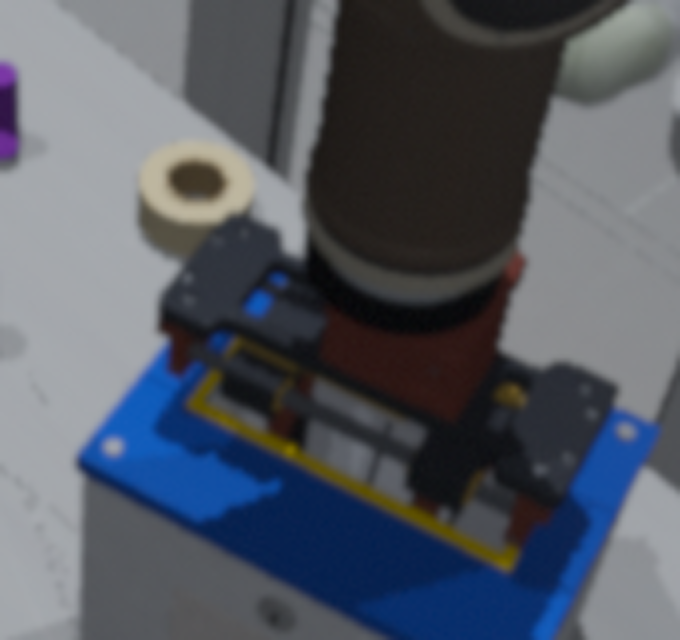

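The fingers are open inside the slot, and no vial shows between them (crop (345,440) is bare flap), so it has dropped. Withdrawing.

>>> play_rows([
  [[0,0,0],[0,0,-15],90],
  [[0,0,0],[0,0,-35],90],
  [[0,0,0],[0,0,-60],90],
  [[0,0,0],[0,0,-90],90],
  [[0,0,0],[0,0,-125],90],
  [[0,0,0],[0,0,-160],90],
  [[0,0,0],[0,0,-170],90],
])

```text
clock: 9.15
tcp_pos: [0.5323, -0.2185, 0.2698]
tcp_rot: [-0.48, 3.099, -0.004]
contact_force: [0.8, 0.1, -0.3]
gripper_width: 0.647
```

>>> play_rows([
  [[0,0,0],[45,0,-10],90],
  [[0,0,0],[90,0,-20],90],
  [[0,0,0],[130,0,-20],90],
  [[0,0,0],[130,0,-20],90],
  [[0,0,0],[130,0,-20],90],
])

```text
clock: 9.65
tcp_pos: [0.4064, -0.2573, 0.2857]
tcp_rot: [-0.479, 3.104, 0.0]
contact_force: [0.4, 0.1, -0.3]
gripper_width: 0.647
```

```bash
python3 - <<'E'
from d import *
delta([.5305,-.217,.25])
save('scene','s7.png');save('top','t7.png')
for t in ['vial_center','flap_center','red_bottle','blue_bottle']:
  for c in ['scene','top']:
    for r in manip.tip_of(c,t): print(t,c,np.round(r['pixel'],1),round(r['confidence'],2))
a=cv2.imread('pics/s7.png')[140:340,210:480];b=cv2.imread('pics/t7.png')[130:270,210:480]
cv2.imwrite('pics/c7.png',cv2.resize(np.vstack([a,b]),None,fx=1.75,fy=1.75,interpolation=cv2.INTER_CUBIC))
E
```

```text
clock 9.65 tcp [ 0.4064 -0.2573  0.2857] w 0.646933995153971 F [ 0.3706  0.109  -0.3433]
shift [-130.4016    0.9977   35.8989] turn [-0.0069  0.0745 -0.057 ]
vial_center scene [303.6 235.8] 0.58
vial_center scene [281.3 216.7] 0.58
vial_center scene [307.3 187.4] 0.44
vial_center top [269.5 176.6] 0.64
vial_center top [282.8 218.8] 0.42
vial_center top [311.7 216.3] 0.4
flap_center scene [402. 271.] 0.65
flap_center top [415.3 202.3] 0.72
red_bottle scene [237.4 201.7] 0.52
red_bottle top [233.9 230. ] 0.43
blue_bottle scene [283.1 171.7] 0.56
blue_bottle top [231.5 177.1] 0.62
```

View pics/c7.png

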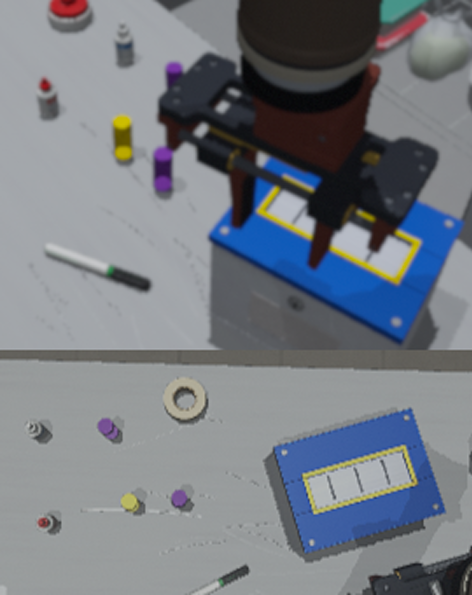

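The top view shows the flap flat and shut. The vial is gone from the table, and the bottles and look-alikes are where they were.

```bash
python3 -c "
from cell import manip
print(manip.finish_job())"
```

```text
the job is handed in; nothing more can be done
None
```

The vial is posted in the drop box, and I handed the job in after about 10 s on the robot's clock. I gripped the vial by its cap and turned the gripper about 17.6° to match the box. I pushed it down through the flap, which met it with about 3 N, until its top was about 28 mm below the lid. I let go there with the fingers opened to about 57 mm, then backed out.

**Last checks:** The pictures show the flap flat and shut and no black-capped vial outside the box. Both dropper bottles and all three purple and yellow look-alikes still stand where they were. The networks now find only the three look-alikes. The highest force I read was about 3 N.

**Disagreements:** The slot centre differed by up to 8 mm in x between the flap detection (0.5275) and the rim outlines (0.533 and 0.536). I used 0.5305, within the roughly 10 mm of clearance. The vial inside the closed box can't be seen, so that rests on the pictures before and after release.

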